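Stack the seed tray and lock it with the catch

TASK

Lift the handled black seed tray off the sloping rack and lower it level onto the fixed tray, so that its four corner lugs drop fully into the corner sockets; do not let it fall into place. Then lift the sliding catch over its bump, push it as far as it goes over the seated tray's rim and let it down. Leave everything else on the bench where it is.

Things in the scene. Friction and masses are not known exactly. Their poses are not given: they have to be found in the camera images.
- tray: The loose black plastic seed tray, 0.3 to 0.5 kg, open-topped: 180 mm along its x, 240 mm along its y, walls 50 mm high, 4 mm thick. Origin: centre of its underside; z up out of the tray. Under each corner, at x = +-73, y = +-103 mm, a round lug 15 mm in diameter, tapering to 8 mm, projects 11 mm below the underside. It starts on the rack tilted 30 degrees about its y axis, its low edge (-x) towards the robot. It is symmetrical: it may be seated either way round.
- tray_handle (a point): Centre of the tray's handle bar, 88 mm above the tray's underside on its z axis; axes as the tray's. The bar is of aluminium, rectangular: 16 mm thick along the tray's x, 110 mm long along its y, 24 mm high along its z, on two posts at y = +-48 mm. It stands wholly above the tray's rim, free all round.
- rack: The fixed wooden rack, 190 mm by 160 mm, 135 mm high. Origin on the bench under the middle of its slope. Two rails slope up at 30 degrees away from the robot along its +x; a lip along the low edge rises 18 mm above the rails, square to the slope, and stops the tray from sliding. The tray lies on the rails.
- base: The fixed lower seed tray, grey plastic with six cells, on its board, 180 mm along x, 240 mm along y, rim 60 mm above the bench. Origin on the bench under its centre, z up, the catch on its -x side. Four sockets 19 mm square and 16 mm deep open upward in the rim's corners at x = +-73, y = +-103 mm.
- base_seat (a point): Centre of the lower tray at rim height (60 mm above the bench), axes as the lower tray's: the loose tray's underside centre comes here when fully seated.
- catch_slide (a joint): Travel of the catch along the lower tray's +x (towards the tray), m: 0 fully drawn back, 0.045 fully home over the upper tray's rim, where it stops. A bump blocks it at about 0.004 unless the catch is lifted at least 10 mm; from about 0.027 on it is past the bump and can be let down. Friction about 1 N. As drawn back it is 12 mm clear of where the upper tray comes down.
- catch_lift (a joint): Lift of the catch straight up, m: 0 down, 0.020 at its top stop. Its weight and a spring pull it down with about 3 to 4 N.
- catch_tab (a point): Point to grip on the catch's upright black tab; moves with the catch; axes as the lower tray's. The tab is 14 mm thick along the lower tray's y, 30 mm long along its x, and spans from 26 mm below to 16 mm above this point, which is 150 mm above the bench when down. The tab's foot is a flat strap 26 mm wide and 10 mm thick lying along x; its underside passes 4 mm above the rim of the seated upper tray.
- trowel: Bystander: steel trowel with a wooden handle, 290 mm long, lying along x between the two trays, 28 mm high.
- jug: Bystander: white ceramic jug, 140 mm high, 96 mm wide, standing at the far side. Origin at the centre of its foot.
- spanner: Bystander: chrome spanner lying flat at the far side.
- flowerpot: Bystander: terracotta pot, 80 mm wide, 80 mm high, at the far side. Origin at the centre of its foot.
- smallpot: Bystander: small terracotta pot, 60 mm wide, 55 mm high, between the trays, beyond the trowel. Origin at the centre of its foot.

How it is judged:
By the outcome, as a careful person would: the job done as asked, in the order asked, and still so for the second after the job is handed in, with the robot touching nothing.
It also fails if it takes over 59 s, if anything falls off the work surface, if the arm or the gripper's body presses on something with over 40 N, if the wrist force passes 120 N, or if a joint passes its speed limit or range.

ROBOT

A 7-joint arm with a two-finger parallel gripper is mounted at the origin on the work surface. World frame = base frame: x ahead of the robot, y to its left, z up, the work surface at z = 0. Lengths are in m, angles in rad, forces in N, time in s.
With the tool pointing down it reaches from about 0.35 to 0.9 m from the base axis. Payload 19.9 kg.
Tool frame: the origin (TCP) lies at the very end of the fingers, on their centre line; the grasp point (between the pads) lies 19 mm behind it; z points along the fingers, y is the direction in which the jaws open and shut (so a half turn about z gives the same grasp; the last joint's range is limited). The gripper opens to 85 mm and grips with 20 to 120 N. Pads are 22 mm wide; open, the fingers measure 114 mm over their backs; the gripper's body (76 mm by 85 mm) begins 54 mm behind the grasp point. The pads swing forward as they close: fully open they stand 13 mm farther back than shut.
Start: joints at [-1.151, 0.417, -0.01, 1.614, 0.005, 1.111, -0.053], TCP at [0.278, 0.56, 0.231] pointing down, gripper open.
Joint ranges: [-2.81, 2.81], [-0.39, 2.02], [-1.27, 1.25], [0.06, 2.57], [-1.19, 4.33], [0.19, 2], [-2.82, 2.82]. Speed limits (rad/s): [1.89, 1.89, 2.39, 2.39, 3.01, 3.01, 3.01].

INTERFACE

Orientations are given as a rotation vector (axis times angle).
In Python, from workcell import ctrl gives the robot as it stands. Calls block until the motion is done:
- ctrl.move_pose(position, orientation): joint-space move of the TCP to a pose.
- ctrl.move_linear(position, orientation=None, rate=0.15): straight line of the TCP; orientation=None keeps the orientation; rate is the mean speed in m/s.
- ctrl.move_j(angles): joint-space move.
- ctrl.command_gripper(opening): finger opening in m; the grip force is fixed at half the most; returns when the fingers have stopped.
- ctrl.sleep(seconds).
- ctrl.solve_ik(position, orientation): joint angles nearest the present ones, or None.
- ctrl.get_obs(): the state.
- ctrl.camera(name): name is "scene" or "top"; returns a dict with "pixels" (420x560x3 uint8, blue, green, red), "fx", "fy", "cx", "cy" (pixels), "distortion" ([k1, k2, p1, p2, k3] as OpenCV has them; the pictures are not rectified), "eye" and "attitude" of the camera in the world. Camera axes: x right, y down, z forward; pixel columns grow to the right and rows downward; lengths in m; the calibration is good to about 2 mm. A picture is of the moment at which its call begins. There is no depth.
A pose or a line that the arm cannot do raises ctrl.Unreachable and nothing moves.
- ctrl.hand_in(): hands the job in, once; it reports no verdict.
The state is a dict: "clock": time; "q": joint angles; "joint_vel": joint speeds; "tau": joint torques, N m; "ee_pos": TCP position; "eef_rot": TCP orientation; "wrist_force": force on the tool from outside, world axes, zero at the start; "wrist_torque": the same for the moment, N m; "opening": finger opening in m.
Only numpy, scipy, OpenCV 4.12 (cv2) and the standard library are available. Lean on these libraries where they do the work, as an engineer would, in place of code of your own. Each camera call takes 0.05 s, during which the arm holds its last target.

## Working session

There is one attempt and no reset: what is moved stays moved. The work goes in short steps, each a Python script; the robot and the scene stay as the last script left them, time stands still between calls to the robot, and variables do not carry over. Pictures are saved under pics/ and viewed, and the job is handed in when it is done.

```bash
ls; mkdir -p pics; python3 - <<'E'
from workcell import ctrl
import cv2
for n in ("scene","top"):
    c=ctrl.camera(n); cv2.imwrite(f"pics/{n}0.png",c["pixels"])
    print(n,{k:v for k,v in c.items() if k!="pixels"})
print(ctrl.get_obs())
E
```

```text
pics
scene {'fx': 529.953832601219, 'fy': 529.953832601219, 'cx': 281.9973893086871, 'cy': 210.60091888832991, 'distortion': array([0.01165052, 0.        , 0.        , 0.        , 0.        ]), 'eye': array([ 1.08611032, -0.14328042,  1.00888063]), 'attitude': array([-2.16607215, -1.55397271,  0.44174562])}
top {'fx': 516.8274115970623, 'fy': 516.8274115970623, 'cx': 277.6215262304839, 'cy': 210.21562866705705, 'distortion': array([-0.08326361,  0.        ,  0.        ,  0.        ,  0.        ]), 'eye': array([0.52412561, 0.00782067, 1.24395285]), 'attitude': array([-2.18766318,  2.19768377, -0.04192708])}
{'clock': 0.1, 'q': array([-1.15048495,  0.41793437, -0.01027959,  1.6140925 ,  0.00472016,
        1.11071888, -0.05298816]), 'joint_vel': array([ 0.00040524, -0.00059714, -0.0013457 , -0.00069307, -0.00019009,
        0.0004187 , -0.00114467]), 'tau': array([ 2.81286913e-03, -8.65836668e+01,  6.81717899e-01, -4.35635841e+01,
        1.93262572e-02,  5.00767201e-03,  8.96985125e-05]), 'ee_pos': array([0.27836913, 0.55923965, 0.23071944]), 'eef_rot': array([-7.18937938e-01, -3.05807341e+00,  1.76086271e-03]), 'wrist_force': array([ 0.76471516,  0.68231507, -0.14440541]), 'wrist_torque': array([-0.02818459, -0.03448502, -0.02087644]), 'opening': 0.08576689393271617}
```

View pics/scene0.png

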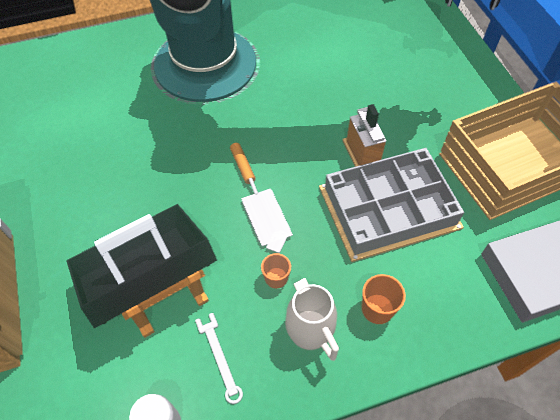

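View pics/top0.png

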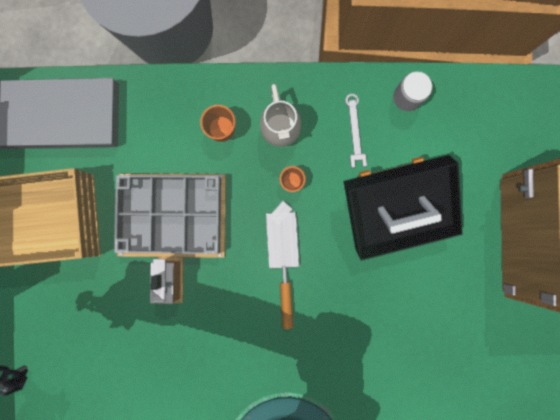

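The top view shows the tray on the rack around (403,207), the base around (170,216), and the catch tab at about (157,281). In the scene view the tray is around (142,263), the base around (393,200), and the tab around (372,117). Next I'll enlarge these areas.

```bash
python3 - <<'E'
import cv2
s=cv2.imread("pics/scene0.png");t=cv2.imread("pics/top0.png")
def crop(im,x,y,w,h,k,n):
    c=cv2.resize(im[y:y+h,x:x+w],None,fx=k,fy=k,interpolation=cv2.INTER_CUBIC)
    for i in range(0,w,10):
        cv2.putText(c,str(x+i),(i*k,8),0,0.3,(0,255,255),1); cv2.line(c,(i*k,10),(i*k,14),(0,255,255),1)
    for i in range(0,h,10):
        cv2.putText(c,str(y+i),(0,i*k+4),0,0.3,(0,255,255),1)
    cv2.imwrite(f"pics/{n}.png",c)
crop(s,60,195,160,120,5,"s_tray")
crop(s,310,90,160,120,5,"s_base1")
crop(s,310,140,160,120,5,"s_base2")
crop(t,335,145,140,120,5,"t_tray")
crop(t,105,165,130,120,5,"t_base")
crop(t,130,230,80,80,7,"t_catch")
E
```

```text
(no output)
```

View pics/s_tray.png

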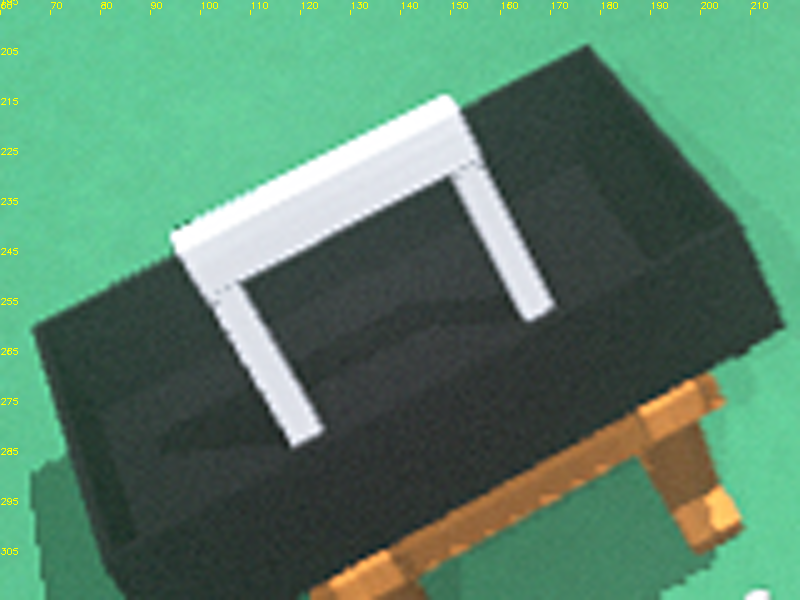

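View pics/s_base1.png

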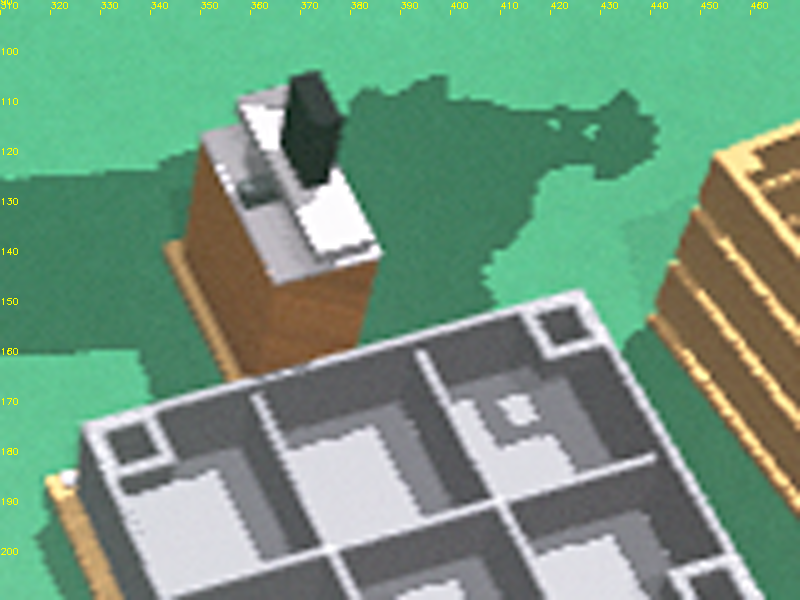

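View pics/s_base2.png

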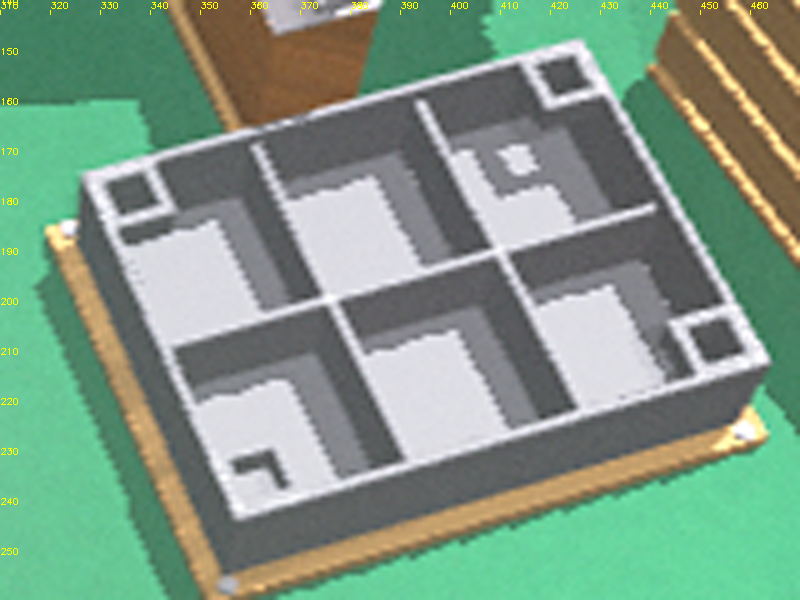

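View pics/t_tray.png

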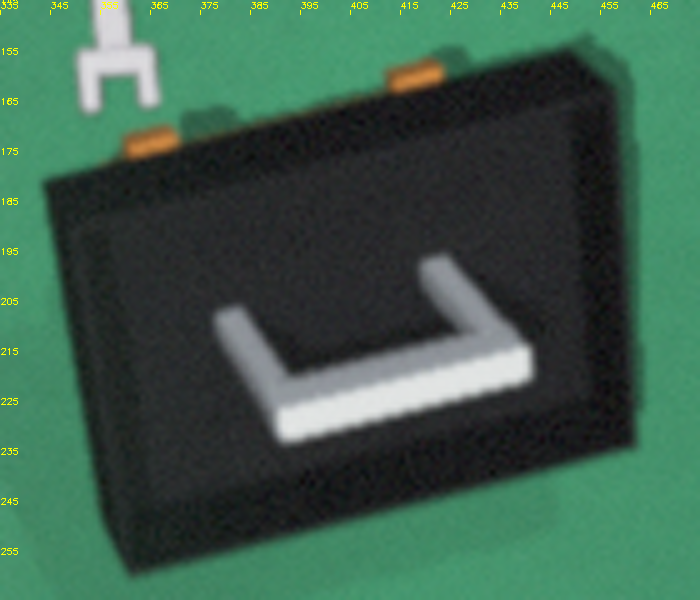

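View pics/t_base.png

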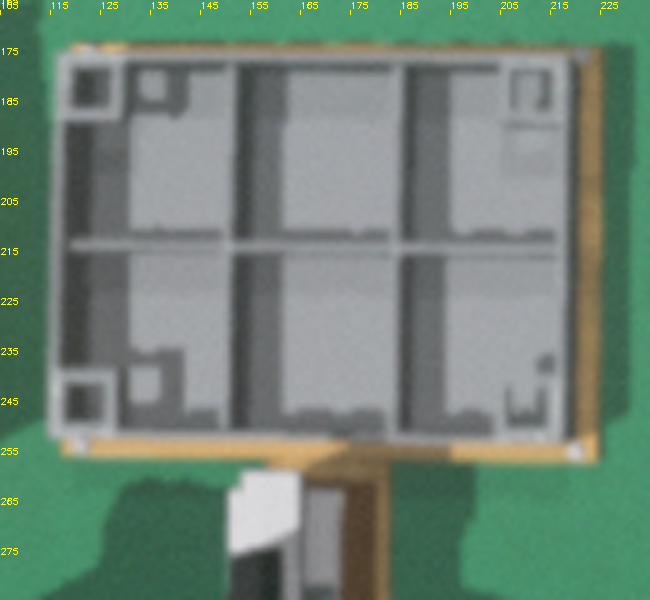

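View pics/t_catch.png

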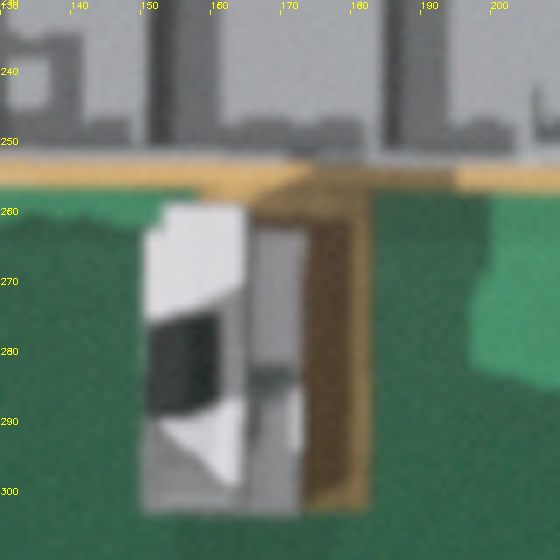

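```bash
cat > vis.py <<'E'
import numpy as np, cv2
from scipy.spatial.transform import Rotation as R
from scipy.optimize import least_squares
D=dict(scene=dict(f=529.953832601219,c=(281.9973893086871,210.60091888832991),d=[0.01165052,0,0,0,0],eye=[1.08611032,-0.14328042,1.00888063],att=[-2.16607215,-1.55397271,0.44174562]),
top=dict(f=516.8274115970623,c=(277.6215262304839,210.21562866705705),d=[-0.08326361,0,0,0,0],eye=[0.52412561,0.00782067,1.24395285],att=[-2.18766318,2.19768377,-0.04192708]))
def proj(cam,P):
    d=D[cam]; Rm=R.from_rotvec(d['att']).as_matrix(); t=-Rm.T@np.array(d['eye'])
    K=np.array([[d['f'],0,d['c'][0]],[0,d['f'],d['c'][1]],[0,0,1.]])
    return cv2.projectPoints(np.atleast_2d(np.array(P,float)),cv2.Rodrigues(Rm.T)[0],t,K,np.array(d['d']))[0].reshape(-1,2)
def fit(pts,x0,pose,**kw):
    # pts: (cam, local xyz, u, v); pose(x)->(p,Rot)
    def res(x):
        p,Ro=pose(x); r=[]
        for cam in ("scene","top"):
            q=[a for a in pts if a[0]==cam]
            if q: r.append((proj(cam,Ro.apply([a[1] for a in q])+p)-np.array([a[2:4] for a in q])).ravel())
        return np.concatenate(r)
    s=least_squares(res,x0,loss='soft_l1',x_scale='jac')
    return s.x,res(s.x).reshape(-1,2)
def crop(im,x,y,w,h,k,n,lines=()):
    c=cv2.resize(im[y:y+h,x:x+w],None,fx=k,fy=k,interpolation=cv2.INTER_CUBIC)
    for a,b,col in lines:
        f=lambda p:tuple(int(round(v)) for v in ((p[0]-x+.5)*k-.5,(p[1]-y+.5)*k-.5))
        cv2.line(c,f(a),f(b),col,1,cv2.LINE_AA)
    cv2.imwrite(f"pics/{n}.png",c)
def box(cam,p,Ro,lo,hi,col):
    L=[]
    import itertools
    for a in itertools.product((0,1),repeat=3):
        for k in range(3):
            if a[k]==0:
                b=list(a);b[k]=1
                q=[[ (lo,hi)[e[i]][i] for i in range(3)] for e in (a,b)]
                u=proj(cam,Ro.apply(q)+p); L.append((u[0],u[1],col))
    return L
E
cat > f1.py <<'E'
from vis import *
S2=lambda X,Y:(310+X/5-.4,140+Y/5-.4); T=lambda X,Y:(105+X/5-.4,165+Y/5-.4)
B=[("scene",(-.09,-.12,0),*S2(84,176)),("scene",(-.09,.12,0),*S2(583,42)),("scene",(.09,.12,0),*S2(768,362)),("scene",(.09,-.12,0),*S2(238,518)),
("scene",(-.073,-.103,0),*S2(137,195)),("scene",(-.073,.103,0),*S2(563,80)),("scene",(.073,.103,0),*S2(716,337)),
("top",(.09,.12,0),*T(60,52)),("top",(.09,-.12,0),*T(568,55)),("top",(-.09,-.12,0),*T(565,440)),("top",(-.09,.12,0),*T(50,435)),
("top",(.073,.103,0),*T(92,88)),("top",(.073,-.103,0),*T(531,90)),("top",(-.073,.103,0),*T(84,405)),("top",(-.073,-.103,0),*T(525,405))]
pb=lambda x:(x[:3],R.from_euler('z',x[3]))
x,r=fit(B,[.5,.25,.06,0],pb); print("base",x,np.degrees(x[3]));print(r.round(1).tolist())
for c in ("scene","top"):
    print(c,fit([b for b in B if b[0]==c],[.5,.25,.06,0],lambda x:(np.array([x[0],x[1],.06]),R.from_euler('z',x[3])))[0])
b=x
s=lambda X,Y:(60+X/5-.4,195+Y/5-.4); t=lambda X,Y:(335+X/5-.4,145+Y/5-.4)
H=[("scene",(-.008,-.055,.1),*s(172,235)),("scene",(-.008,.055,.1),*s(445,95)),("scene",(.008,-.055,.076),*s(215,303)),("scene",(.008,.055,.076),*s(482,162)),
("scene",(-.09,.12,.05),*s(587,45)),("scene",(-.09,-.12,.05),*s(34,328)),("scene",(.09,.12,0),*s(783,325)),("scene",(.09,.12,.05),*s(738,218)),
("top",(.008,.055,.1),*t(277,411)),("top",(-.008,.055,.1),*t(282,443)),("top",(-.008,-.055,.1),*t(533,380)),("top",(.008,-.055,.1),*t(528,346)),
("top",(.09,.12,0),*t(45,182)),("top",(-.09,.12,.05),*t(132,577)),("top",(-.09,-.12,.05),*t(637,445))]
ph=lambda x:(x[:3],R.from_euler('ZYX',x[3:6]))
h,r=fit(H,[.52,-.27,.1,.2,-.5,0],ph); print("tray",h,np.degrees(h[3:]));print(r.round(1).tolist())
for c in ("scene","top"):
    print(c,fit([q for q in H if q[0]==c],h,ph)[0].round(4))
for c in ("scene","top"):
    im=cv2.imread(f"pics/{c}0.png")
    p,Ro=ph(h)
    L=box(c,p,Ro,(-.09,-.12,0),(.09,.12,.05),(0,255,255))+box(c,p,Ro,(-.008,-.055,.076),(.008,.055,.1),(0,0,255))
    crop(im,*((55,195) if c=="scene" else (335,145)),150,135 if c=="scene" else 120,5,f"ov_tray_{c}",L)
    p,Ro=pb(b); L=box(c,p,Ro,(-.09,-.12,-.06),(.09,.12,0),(0,255,255))
    for i in (-1,1):
        for j in (-1,1): L+=box(c,p,Ro,(i*.073-.0095,j*.103-.0095,0),(i*.073+.0095,j*.103+.0095,0),(0,0,255))
    crop(im,*((310,140) if c=="scene" else (105,165)),160 if c=="scene" else 130,120,5,f"ov_base_{c}",L)
E
python3 f1.py
```

```text
base [ 0.57302358  0.27572509  0.0610686  -0.0115889 ] -0.6639952297154663
[[-0.3, -0.1], [-0.0, -0.5], [1.3, 0.5], [0.1, 1.0], [-0.8, 0.2], [0.4, -0.5], [0.5, 1.1], [-0.7, 0.0], [0.3, -0.2], [-0.0, 1.1], [-0.4, 1.0], [-0.1, 0.1], [0.3, 0.1], [0.2, -0.3], [0.6, 0.6]]
scene [ 0.57158556  0.27622697  0.08064381 -0.01270078]
top [ 0.57370498  0.27608504 -0.22081708 -0.01095209]
tray [ 0.59446619 -0.25782531  0.08558096  0.24209281 -0.53112664  0.00610249] [ 13.87089646 -30.43131471   0.34964707]
[[-0.8, 0.1], [0.5, -0.5], [-1.6, 0.6], [0.7, -0.3], [0.6, 0.0], [-0.0, 0.7], [1.3, 0.2], [0.7, 0.3], [0.5, 0.4], [0.3, 0.5], [0.4, -0.0], [0.9, 0.3], [-0.9, -0.4], [-0.6, 0.7], [0.4, 0.4]]
scene [ 0.5851 -0.2599  0.0715  0.2502 -0.52   -0.0013]
top [ 0.5952 -0.2619  0.0699  0.2479 -0.5266 -0.008 ]
```

```bash
cd pics; python3 -c "
import cv2,numpy as np
a=[cv2.resize(cv2.imread(f'ov_{o}_{c}.png'),(600,500)) for o in('tray','base') for c in ('scene','top')]
cv2.imwrite('ovt.png',cv2.resize(np.hstack(a[:2]),(800,333)));cv2.imwrite('ovb.png',cv2.resize(np.hstack(a[2:]),(800,333)))"
```

```text
(no output)
```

View pics/ovt.png

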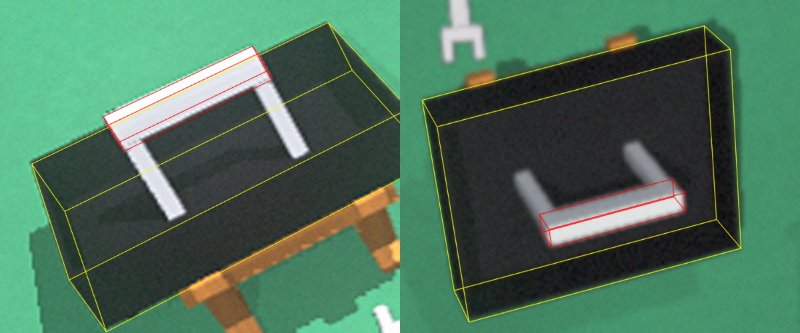

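View pics/ovb.png

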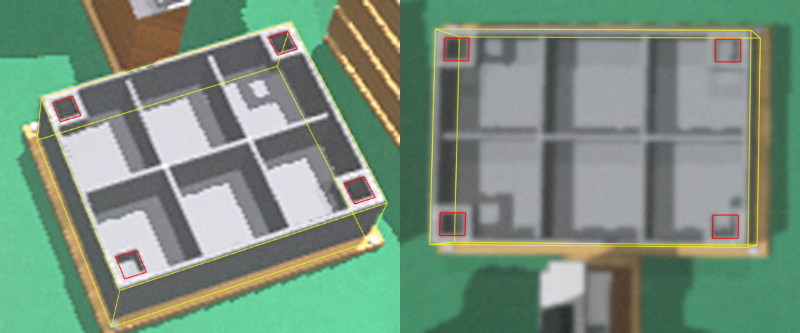

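View pics/ov_base_scene.png

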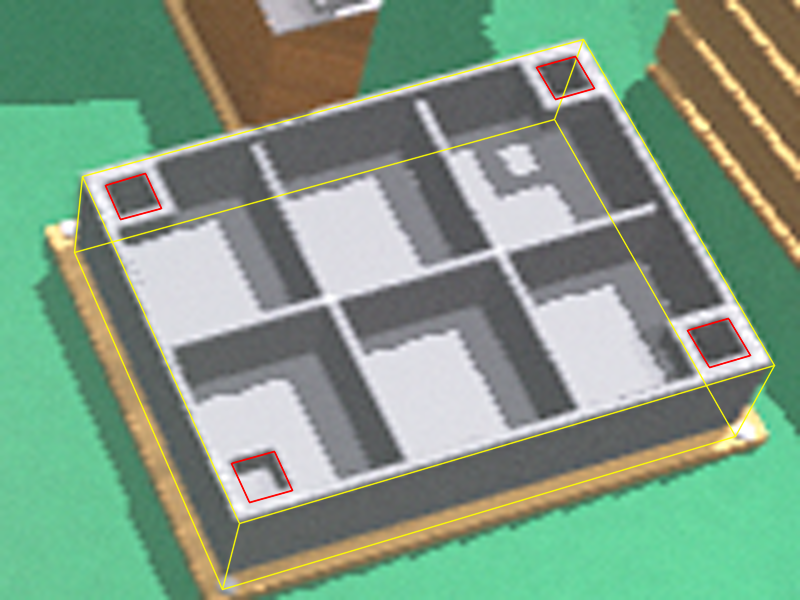

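View pics/ov_base_top.png

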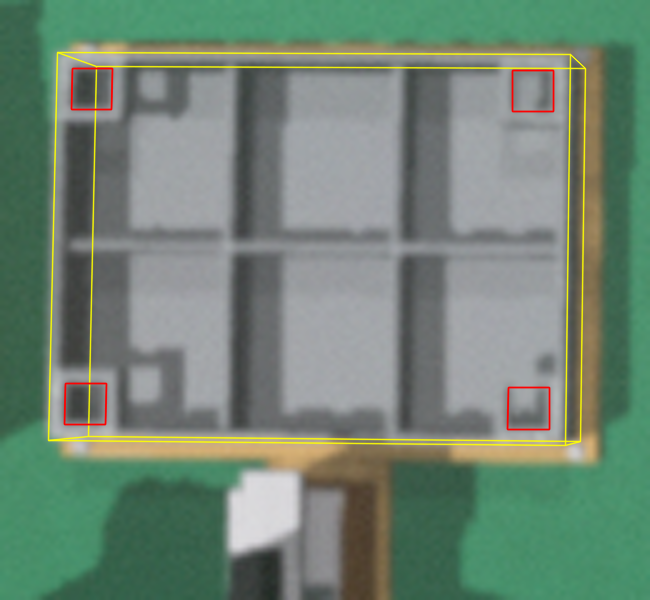

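```bash
python3 - <<'E'
import cv2,numpy as np
s=cv2.imread("pics/scene0.png");t=cv2.imread("pics/top0.png")
g=lambda c:(255*(c/255.)**0.4).astype('uint8')
a=cv2.resize(g(s[95:155,345:395]),None,fx=8,fy=8,interpolation=cv2.INTER_CUBIC)
b=cv2.resize(g(t[255:315,140:190]),None,fx=8,fy=8,interpolation=cv2.INTER_CUBIC)
cv2.imwrite("pics/catch2.png",np.hstack([a,b]))
E
```

```text
(no output)
```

View pics/catch2.png

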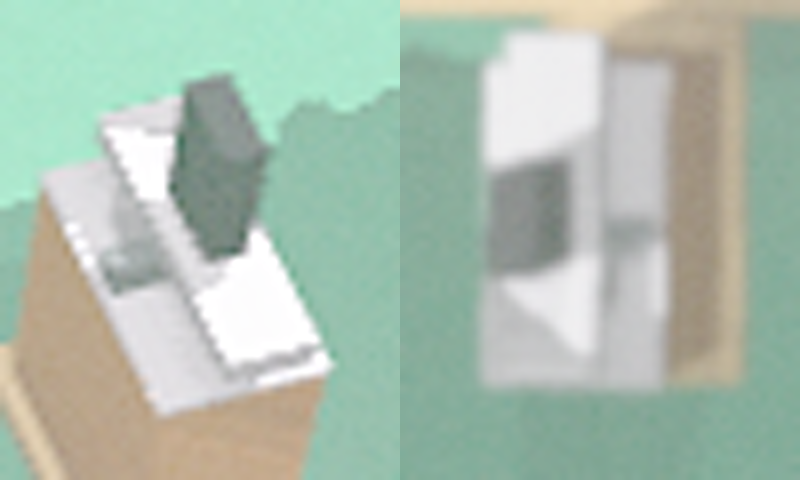

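```bash
cat > f2.py <<'E'
from vis import *
s=lambda X,Y:(345+X/8-.44,95+Y/8-.44); t=lambda X,Y:(140+(X-400)/8-.44,255+Y/8-.44)
z=.016
P=[("scene",(-.015,-.007,z),*s(183,85)),("scene",(-.015,.007,z),*s(233,75)),("scene",(.015,.007,z),*s(268,150)),("scene",(.015,-.007,z),*s(220,165)),("scene",(.015,.007,-.026),*s(243,256)),
("top",(.015,.007,z),*t(489,170)),("top",(-.015,.007,z),*t(489,275)),("top",(.015,-.007,z),*t(541,163)),("top",(-.015,-.007,z),*t(541,272))]
pb=lambda x:(x[:3],R.from_euler('z',-.0116))
x,r=fit(P,[.43,.27,.15],pb);print(x,r.round(1).tolist())
pz=lambda x:(np.array([x[0],x[1],.150]),R.from_euler('z',-.0116))
for c in("scene","top"):
    print(c,fit([a for a in P if a[0]==c],[.43,.27],pz)[0])
print("in base:",R.from_euler('z',.0116).apply(x-[.573,.2757,.0]))
E
python3 f2.py
```

```text
[0.42628432 0.27572842 0.15351793] [[-0.2, -0.2], [-0.3, -0.5], [1.0, 0.3], [0.7, 0.1], [1.1, 0.3], [0.4, -0.8], [0.2, 0.5], [0.5, 0.1], [0.3, 0.9]]
scene [0.42324251 0.27651601]
top [0.42641411 0.2773911 ]
in base: [-0.14670614 -0.00167345  0.15351793]
```

```bash
cat >> f1.py <<'E'
pc=lambda x:(x[:3],R.from_euler('ZYX',[x[3],-np.pi/6,0]))
h2,r=fit(H,h[:4],pc); print("tray30",h2,np.abs(r).mean())
print("handle", h[:3]+ph(h)[1].apply([0,0,.088]), h2[:3]+pc(h2)[1].apply([0,0,.088]))
HB=[a for a in H if a[1][2]>.07]
h3,r=fit(HB,h[:4],pc); print("bar only",h3, h3[:3]+pc(h3)[1].apply([0,0,.088]),np.abs(r).mean())
E
python3 f1.py | tail -3
cat > plan.py <<'E'
from vis import *
def toolrot(Rt,flip=1):
    m=Rt.as_matrix(); return R.from_matrix(np.column_stack([flip*m[:,1],flip*m[:,0],-m[:,2]]))
def tcp(ptray,Rt,h=.069): return np.array(ptray)+Rt.apply([0,0,h])
E
python3 - <<'E'
from plan import *; from workcell import ctrl
p=np.array([.593,-.259,.085]); Rt=R.from_euler('ZYX',[.243,-np.pi/6,0])
for f in (1,-1):
  for n,pp,rr in [("pre",p+Rt.apply([0,0,.08]),Rt),("grasp",p,Rt),("lift",p+[0,0,.13],Rt),("level",p+[0,0,.15],R.from_euler('z',.243)),
    ("over",np.array([.573,.2757,.2]),R.from_euler('z',-.0116)),("seat",np.array([.573,.2757,.06]),R.from_euler('z',-.0116)),("overpi",np.array([.573,.2757,.2]),R.from_euler('z',np.pi-.0116))]:
    q=ctrl.solve_ik(tcp(pp,rr),toolrot(rr,f).as_rotvec()); print(f,n,None if q is None else np.round(q,2))
  for x in(.4255,.4705):
    Rb=R.from_euler('z',-.0116).as_matrix(); Rm=R.from_matrix(np.column_stack([f*Rb[:,0],-f*Rb[:,1],-Rb[:,2]])).as_rotvec()
    q=ctrl.solve_ik([x,.2765,.131],Rm);print("catch",None if q is None else np.round(q,2))
E
```

```text
tray30 [ 0.59406344 -0.25805288  0.08524572  0.24668634] 0.531011844267617
handle [ 0.5513231  -0.26903204  0.16145641] [ 0.55139546 -0.26879733  0.16145596]
bar only [ 0.59430663 -0.25757463  0.08494841  0.24558468] [ 0.55162683 -0.26827207  0.16115864] 0.39198014885282717
1 pre [ 0.33  0.25  0.35  2.02 -0.81  0.71  1.48]
1 grasp [ 0.44  0.39  0.17  2.01 -0.91  0.57  1.57]
1 lift [-0.34  0.39  1.14  1.92 -1.    0.98  1.52]
1 level [-0.3   0.58  1.02  1.49 -0.5   1.35  1.  ]
1 over [-0.75  0.42  0.35  1.55 -0.15  1.2  -0.39]
1 seat [-0.72  0.56  0.31  1.68 -0.2   0.93 -0.35]
1 overpi [-0.35  0.41 -0.19  1.54  0.08  1.2   2.57]
catch [-1.11  0.38  0.57  2.01 -0.28  0.82 -1.96]
catch [-1.05  0.45  0.58  1.92 -0.32  0.86 -1.89]
-1 pre [-0.24  0.42  1.09  2.03 -1.11  0.93 -1.42]
-1 grasp [ 0.    0.48  0.71  2.02 -1.19  0.75 -1.37]
-1 lift [-0.3   0.36  1.09  1.92 -0.97  0.95 -1.64]
-1 level [-0.33  0.61  1.08  1.49 -0.55  1.37 -2.11]
-1 over [-0.35  0.41 -0.19  1.54  0.08  1.2   2.57]
-1 seat [-0.31  0.56 -0.26  1.66  0.17  0.94  2.5 ]
-1 overpi [-0.75  0.42  0.35  1.55 -0.15  1.2  -0.39]
catch [-0.66  0.34  0.02  1.99 -0.01  0.81  0.93]
catch [-0.61  0.4   0.03  1.9  -0.02  0.84  0.99]
```

```bash
python3 - <<'E'
from plan import *; from workcell import ctrl
p=np.array([.594,-.258,.085]); Rt=R.from_euler('ZYX',[.246,-np.pi/6,0]); o=toolrot(Rt).as_rotvec()
e=ctrl.get_obs()["ee_pos"]
ctrl.move_linear([e[0],e[1],.38],rate=.25)
ctrl.move_pose(tcp(p,Rt,.069+.09),o)
print(ctrl.get_obs()["q"].round(2),ctrl.get_obs()["clock"])
for c in("scene","top"): cv2.imwrite(f"pics/{c}1.png",ctrl.camera(c)["pixels"])
ctrl.move_linear(tcp(p,Rt,.069),rate=.12)
ob=ctrl.get_obs();print({k:ob[k] for k in("clock","q","ee_pos","wrist_force","wrist_torque")})
ims=[ctrl.camera(c)["pixels"] for c in("scene","top")]
for c,i in zip(("scene","top"),ims): cv2.imwrite(f"pics/{c}2.png",i)
a=cv2.resize(ims[0][160:340,40:240],(800,720))[:600];b=cv2.resize(ims[1][120:270,320:480],(800,600))
cv2.imwrite("pics/g_s.png",a);cv2.imwrite("pics/g_t.png",b)
E
```

```text
[ 0.34  0.23  0.35  2.02 -0.78  0.72  1.47] 3.9417
{'clock': 4.9417, 'q': array([ 0.35742279,  0.39491654,  0.26420546,  2.00863277, -0.96380277,
        0.5942982 ,  1.60863766]), 'ee_pos': array([ 0.56047117, -0.26682439,  0.14529236]), 'wrist_force': array([ 0.24078146, -0.71390754, -0.74703088]), 'wrist_torque': array([-0.14753528,  0.50849438,  0.02218281])}
```

View pics/g_s.png

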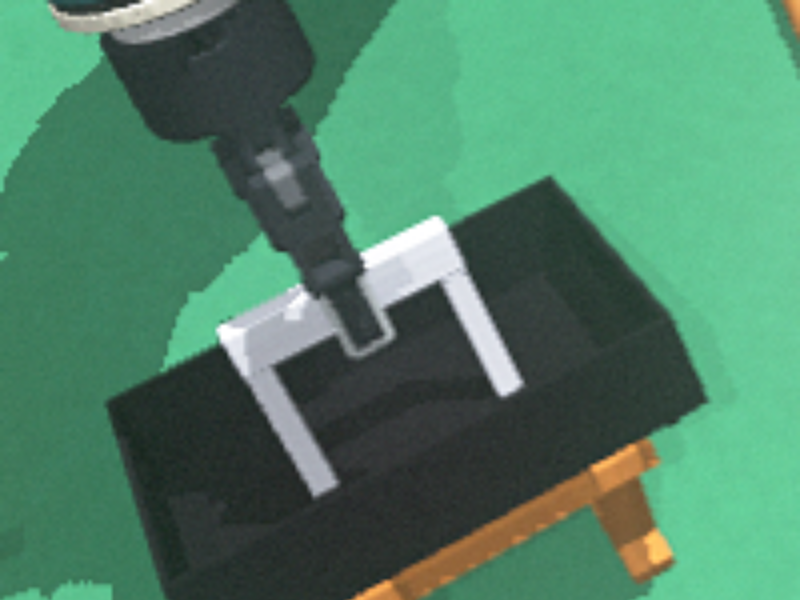

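View pics/g_t.png

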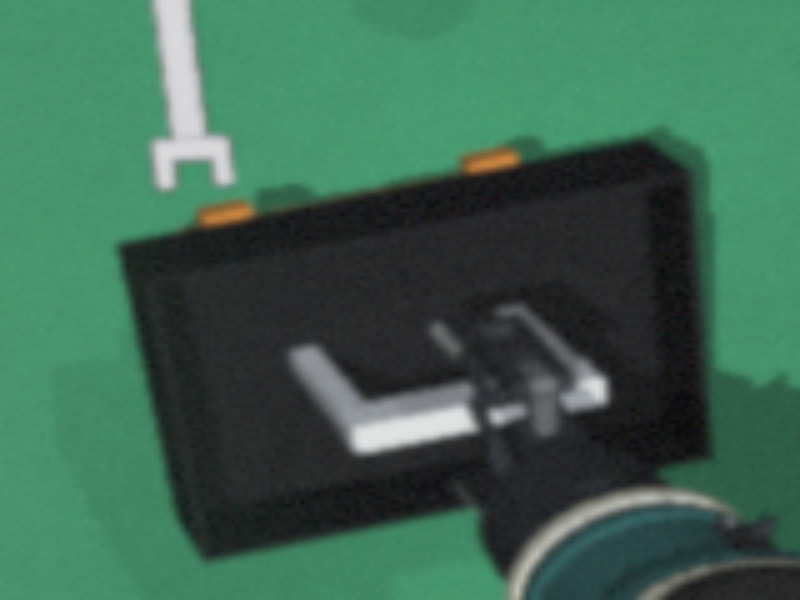

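The finger straddles the bar at its middle, around (350,300) in the scene crop. The bar runs from (225,340) to (450,240). I'll close and lift a little.

```bash
python3 - <<'E'
from plan import *; from workcell import ctrl
p=np.array([.594,-.258,.085]); Rt=R.from_euler('ZYX',[.246,-np.pi/6,0])
def st(): 
    ob=ctrl.get_obs();print(round(ob["clock"],2),ob["ee_pos"].round(4),"F",ob["wrist_force"].round(2),"T",ob["wrist_torque"].round(2),ob["opening"].round(4),ob["q"].round(2))
print(ctrl.command_gripper(0.0)); st()
e=tcp(p,Rt)
ctrl.move_linear(e+[0.0,0,.02],rate=.05); st()
ctrl.move_linear(e+[0.0,0,.15],rate=.12); st()
for c in("scene","top"): cv2.imwrite(f"pics/{c}3.png",ctrl.camera(c)["pixels"])
E
```

```text
FalseTraceback (most recent call last):
  File "<stdin>", line 5, in <module>
  File "<stdin>", line 4, in st
AttributeError: 'float' object has no attribute 'round'
```

```bash
cat >> plan.py <<'E'
def st(): 
    from workcell import ctrl
    ob=ctrl.get_obs();print(round(ob["clock"],2),ob["ee_pos"].round(4),"F",ob["wrist_force"].round(2),"T",ob["wrist_torque"].round(2),round(ob["opening"],4),ob["q"].round(2))
E
python3 - <<'E'
from plan import *; from workcell import ctrl
p=np.array([.594,-.258,.085]); Rt=R.from_euler('ZYX',[.246,-np.pi/6,0])
st()
e=tcp(p,Rt)
ctrl.move_linear(e+[0.0,0,.02],rate=.05); st()
ctrl.move_linear(e+[0.0,0,.15],rate=.12); st()
for c in("scene","top"): cv2.imwrite(f"pics/{c}3.png",ctrl.camera(c)["pixels"])
E
```

```text
5.68 [ 0.5605 -0.2665  0.1449] F [-3.48  0.39  3.77] T [0.07 0.63 0.03] 0.0152 [ 0.36  0.4   0.26  2.01 -0.96  0.59  1.61]
6.23 [ 0.5606 -0.2663  0.1649] F [-0.31 -0.33 -4.08] T [-0.24  0.99 -0.  ] 0.0151 [ 0.34  0.36  0.29  2.   -0.92  0.62  1.55]
7.47 [ 0.5603 -0.2662  0.2939] F [ 0.34 -0.32 -3.33] T [-0.2   0.98 -0.  ] 0.0151 [ 0.24  0.2   0.39  1.88 -0.65  0.82  1.24]
```

View pics/scene3.png

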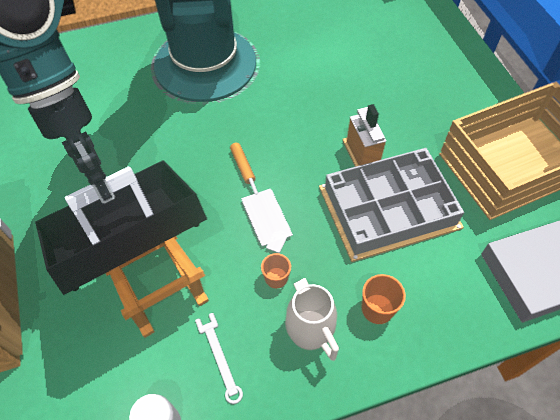

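View pics/top3.png

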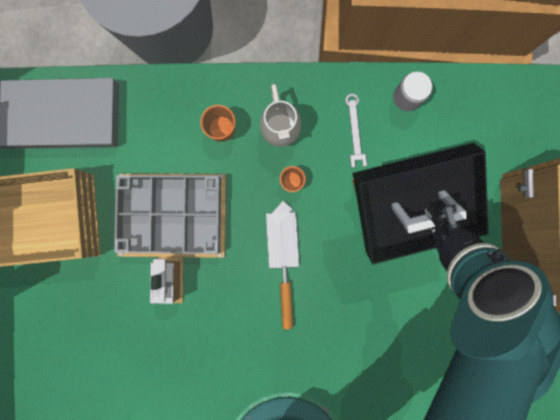

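```bash
python3 - <<'E'
from plan import *; from workcell import ctrl
B=np.array([.573,.2757,.0]); yb=-.0116
e=ctrl.get_obs()["ee_pos"]
o1=toolrot(R.from_euler('z',.246)).as_rotvec(); ob=toolrot(R.from_euler('z',yb)).as_rotvec()
ctrl.move_linear([e[0],e[1],.31],o1,rate=.04); st()
ctrl.move_linear([.573,0,.31],toolrot(R.from_euler('z',.11)).as_rotvec(),rate=.16); st()
ctrl.move_linear([.573,.2757,.31],ob,rate=.16); st()
ctrl.move_linear([.573,.2757,.069+.06+.035],ob,rate=.1); st()
ctrl.sleep(.2);st()
for c in("scene","top"): cv2.imwrite(f"pics/{c}4.png",ctrl.camera(c)["pixels"])
s=cv2.imread("pics/scene4.png");t=cv2.imread("pics/top4.png")
crop(s,310,90,160,120,5,"s4a");crop(s,310,150,160,120,5,"s4");crop(t,90,155,150,120,5,"t4")
E
```

```text
8.35 [ 0.5599 -0.2667  0.3095] F [ 0.34  0.64 -4.  ] T [-0.08  0.02 -0.01] 0.015 [ 0.05  0.37  0.47  1.54 -0.17  1.26  0.78]
10.17 [ 0.5729 -0.0008  0.31  ] F [-0.74  0.46 -3.03] T [-0.11  0.    0.  ] 0.0152 [-0.36  0.27  0.38  1.66 -0.1   1.23  0.15]
12.04 [0.5732 0.2748 0.3101] F [ 0.31 -0.3  -3.37] T [-0.03 -0.02  0.02] 0.0151 [-0.69  0.39  0.27  1.5  -0.1   1.27 -0.42]
13.65 [0.5733 0.2758 0.1646] F [ 0.02 -0.01 -3.25] T [-0.01 -0.05  0.01] 0.015 [-0.68  0.51  0.24  1.65 -0.14  0.99 -0.4 ]
13.85 [0.5731 0.2757 0.1643] F [ 0.42  0.78 -3.61] T [ 0.01  0.02 -0.03] 0.015 [-0.68  0.51  0.24  1.65 -0.14  0.99 -0.4 ]
```

View pics/s4.png

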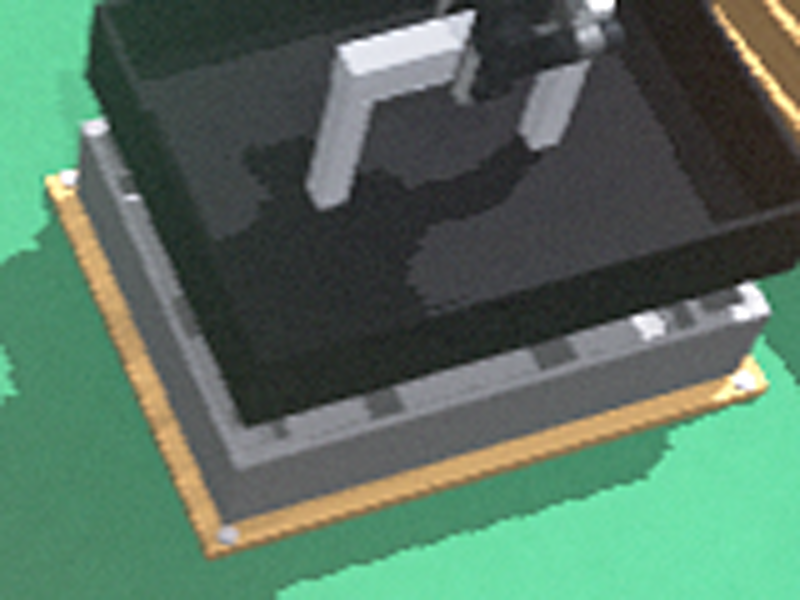

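View pics/s4a.png

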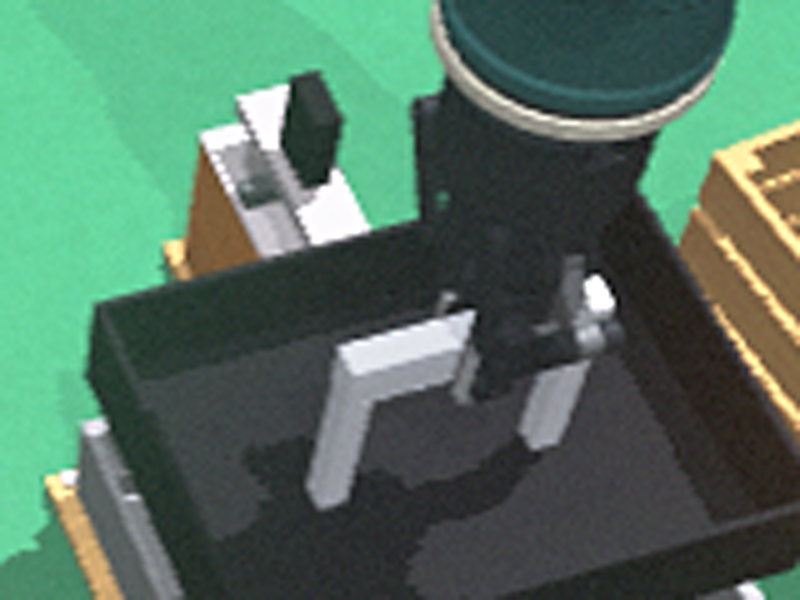

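View pics/t4.png

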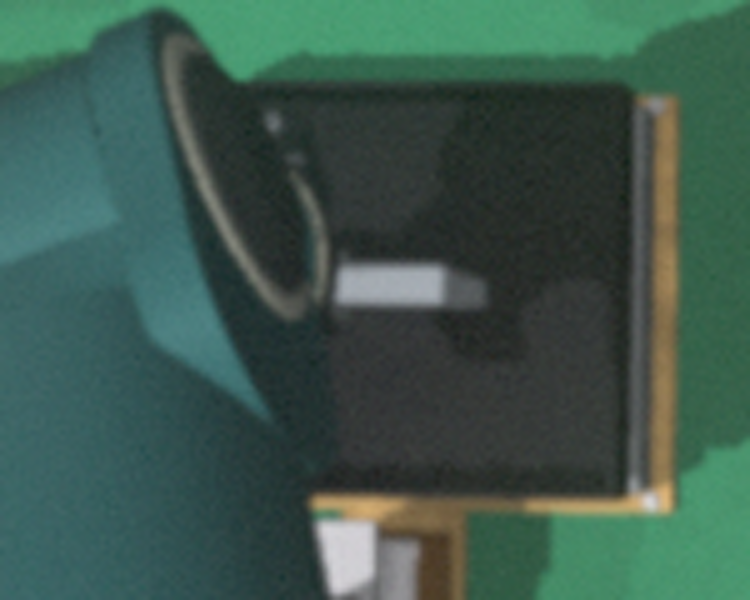

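```bash
python3 - <<'E'
import cv2,numpy as np
s=cv2.imread("pics/scene4.png");t=cv2.imread("pics/top4.png")
g=lambda c:(255*(c/255.)**0.4).astype('uint8')
k=lambda im,x,y:cv2.resize(g(im[y:y+60,x:x+60]),None,fx=6,fy=6,interpolation=cv2.INTER_CUBIC)[:290]
a=[k(s,315,140),k(s,335,205),k(s,440,170),k(t,180,155)]
cv2.imwrite("pics/c4.png",np.vstack([np.hstack(a[:2]),np.hstack(a[2:])]))
cv2.imwrite("pics/c4b.png",k(t,180,220))
E
```

```text
(no output)
```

View pics/c4.png

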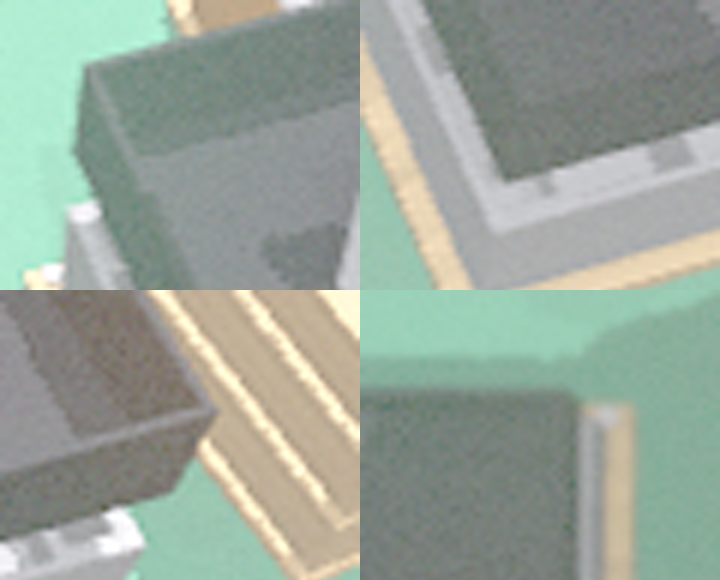

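View pics/c4b.png

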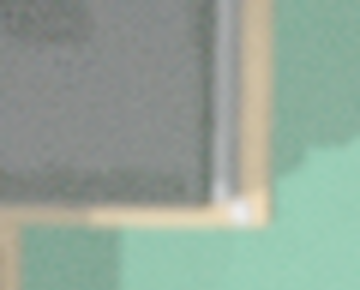

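```bash
cat > f3.py <<'E'
from vis import *
q=lambda x0,y0,X,Y:(x0+X/6-.42,y0+Y/6-.42)
P=[("scene",(-.09,-.12,.05),*q(315,140,86,65)),("scene",(-.09,-.12,0),*q(315,140,78,152)),("scene",(.09,-.12,0),*q(335,205,143,183)),("scene",(.09,.12,.05),*q(440,170,213,118)),("scene",(.09,.12,0),*q(440,170,175,205)),
("top",(.09,-.12,0),*q(180,155,219,108)),("top",(-.09,-.12,0),*q(180,220,212,202))]
yaw=lambda x:(x[:3],R.from_euler('z',x[3]))
x,r=fit(P,[.573,.2757,.095,0],yaw);print(x,r.round(1).tolist())
yz=lambda x:(np.array([x[0],x[1],.0955]),R.from_euler('ZYX',[x[2],x[3],x[4]]))
x,r=fit([p for p in P if p[0]=="scene"],[.573,.2757,0,0,0],yz);print("scene, free tilt, z .0955",x,r.round(1).tolist())
E
python3 f3.py
```

```text
[ 0.57320024  0.27514067  0.09745793 -0.01280421] [[-0.2, -0.1], [-0.6, -0.0], [0.7, 0.6], [2.1, 0.5], [0.7, -0.3], [0.8, 0.9], [0.8, 1.0]]
scene, free tilt, z .0955 [ 0.57191237  0.27523643 -0.02218509 -0.01509309  0.00264326] [[-0.5, -0.2], [-0.7, -0.0], [-0.1, -0.1], [1.4, 0.3], [0.3, -0.2]]
```

```bash
python3 - <<'E'
from plan import *; from workcell import ctrl
o=toolrot(R.from_euler('z',-.0116)).as_rotvec()
P=lambda z:[.573,.2757,z]
ctrl.move_linear(P(.144),o,rate=.05); st()
z=.144
f0=np.mean([ctrl.get_obs()["wrist_force"][2] for _ in range(5)])
while z>.122:
    z-=.002; ctrl.move_linear(P(z),o,rate=.02); ctrl.sleep(.05); ob=ctrl.get_obs()
    print(round(z,4),ob["ee_pos"].round(4),ob["wrist_force"].round(1),ob["wrist_torque"].round(2))
    if ob["wrist_force"][2]>f0+8: break
print(f0);st()
for c in("scene","top"): cv2.imwrite(f"pics/{c}5.png",ctrl.camera(c)["pixels"])
s=cv2.imread("pics/scene5.png");crop(s,310,140,160,120,5,"s5")
E
```

```text
14.5 [0.573  0.2756 0.1438] F [ 0.15 -0.77 -2.79] T [-0.01 -0.07  0.05] 0.0154 [-0.67  0.54  0.24  1.67 -0.15  0.96 -0.39]
0.142 [0.5731 0.2757 0.1421] [-0.2 -0.5 -2.7] [ 0.02  0.01 -0.04]
0.14 [0.573  0.2757 0.14  ] [ 0.1 -0.3 -3. ] [ 0.02  0.01 -0.  ]
0.138 [0.573  0.2757 0.138 ] [ 1.2  0.4 -2.9] [0.05 0.   0.03]
0.136 [0.573  0.2757 0.1359] [ 0.5  0.4 -3.8] [-0.04  0.01  0.  ]
0.134 [0.573  0.2757 0.1339] [-0.1 -0.2 -4.1] [0.05 0.   0.07]
0.132 [0.573  0.2757 0.1319] [ 0.5 -0.5 -3.8] [ 0.07 -0.04  0.02]
0.13 [0.573  0.2757 0.1299] [ 0.   0.3 -3.2] [ 0.   -0.06  0.02]
0.128 [0.5733 0.2758 0.1292] [-7.1 -2.9 14.2] [-0.53  1.45  0.07]
-2.787932324589163
16.9 [0.5733 0.2758 0.1292] F [-7.06 -2.93 14.16] T [-0.53  1.45  0.07] 0.0151 [-0.67  0.55  0.24  1.68 -0.15  0.93 -0.39]
```

View pics/s5.png

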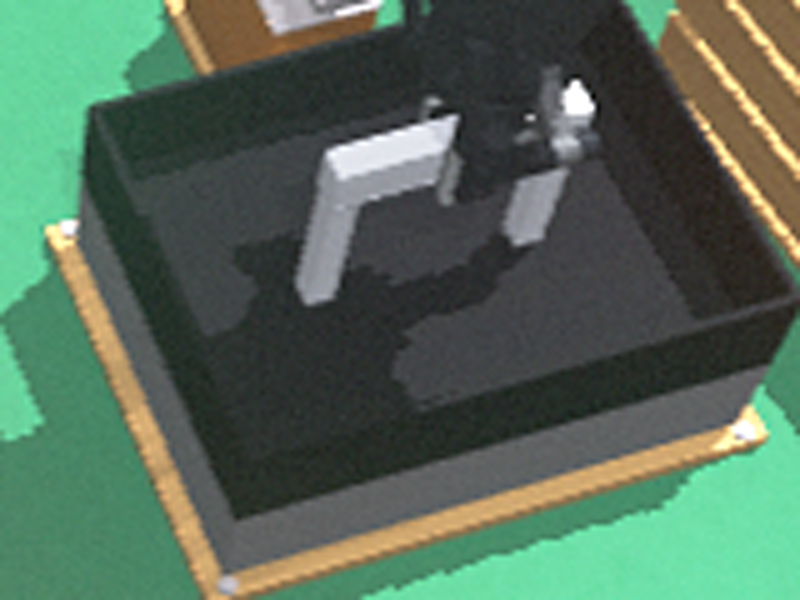

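The tray is down: no grey rim shows between tray and base along the edge (240,520)–(795,370), and the contact height matches the expected 0.129. Now I'll release, back off and check.

```bash
python3 - <<'E'
from plan import *; from workcell import ctrl
o=toolrot(R.from_euler('z',-.0116)).as_rotvec()
P=lambda z:[.573,.2757,z]
ctrl.move_linear(P(.1290),o,rate=.02); st()
ctrl.command_gripper(.03);st()
ctrl.command_gripper(.085);st()
ctrl.move_linear(P(.27),o,rate=.15); st()
e=[.40,.2765,.29]
Rb=R.from_euler('z',-.0116).as_matrix(); om=R.from_matrix(np.column_stack([-Rb[:,0],Rb[:,1],-Rb[:,2]])).as_rotvec()
for f in(1,-1):
    Rm=R.from_matrix(np.column_stack([f*Rb[:,0],-f*Rb[:,1],-Rb[:,2]])).as_rotvec()
    print(f,np.round(ctrl.solve_ik([.4255,.2765,.22],Rm),2))
for c in("scene","top"): cv2.imwrite(f"pics/{c}6.png",ctrl.camera(c)["pixels"])
s=cv2.imread("pics/scene6.png");crop(s,310,100,160,120,5,"s6")
s=(255*(s/255.)**.5).astype('uint8');crop(s,310,140,160,120,5,"s6b")
E
```

```text
17.25 [0.5732 0.2758 0.1293] F [-1.91 -0.91  3.54] T [-0.1   0.33 -0.01] 0.0151 [-0.67  0.55  0.24  1.68 -0.15  0.93 -0.39]
17.54 [0.573  0.2757 0.1289] F [ 0.18 -0.14  0.95] T [ 0.02 -0.02  0.02] 0.0302 [-0.67  0.55  0.24  1.68 -0.15  0.93 -0.39]
18.12 [0.573  0.2757 0.129 ] F [ 0.34 -0.59 -0.18] T [-0.02  0.   -0.02] 0.0852 [-0.67  0.55  0.24  1.68 -0.15  0.93 -0.39]
19.22 [0.5726 0.2756 0.269 ] F [-0.4  -0.44  0.03] T [ 0.01 -0.04  0.01] 0.0853 [-0.69  0.41  0.26  1.55 -0.11  1.19 -0.42]
1 [-1.09  0.24  0.52  1.93 -0.14  1.01 -2.08]
-1 [-0.6   0.22 -0.04  1.91  0.01  1.01  0.91]
```

View pics/s6b.png

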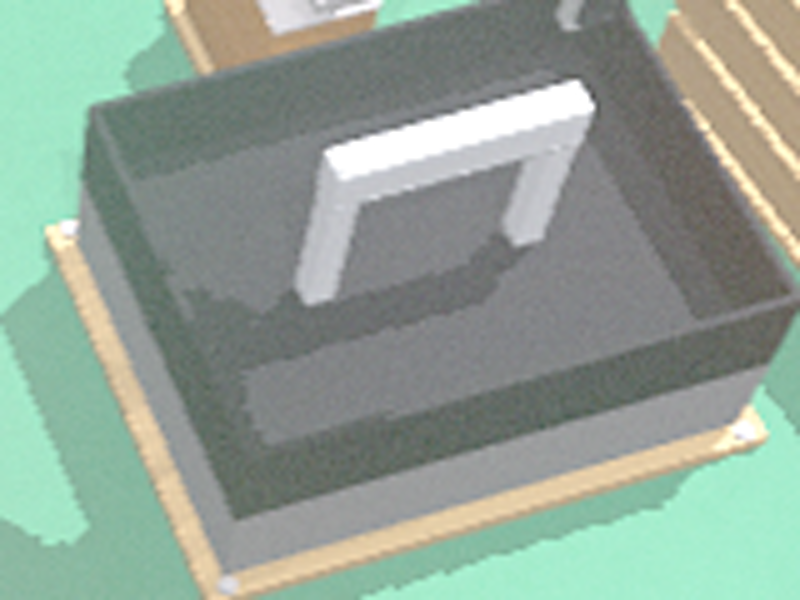

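View pics/top6.png

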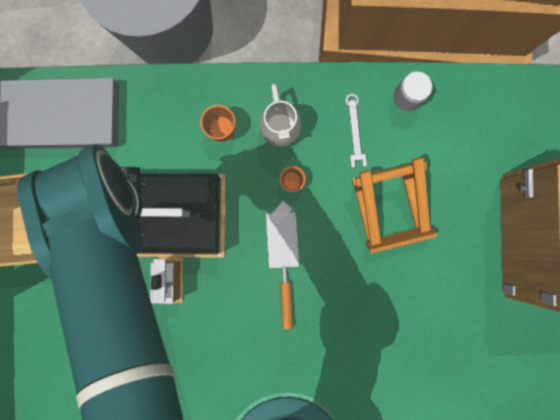

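The scene crop shows the tray flush all along the base's rim. The top view shows the rack empty and the bystanders where they were. Now the catch.

```bash
cat >> plan.py <<'E'
Rb=R.from_euler('z',-.0116).as_matrix(); OC=R.from_matrix(np.column_stack([-Rb[:,0],Rb[:,1],-Rb[:,2]])).as_rotvec()
T0=np.array([.4257,.2768,.133])
CX=Rb[:,0]
E
python3 - <<'E'
from plan import *; from workcell import ctrl
ctrl.move_pose(T0+[0,0,.12],OC); st()
ctrl.move_linear(T0+[0,0,.045],OC,rate=.12)
ctrl.command_gripper(.045)
ctrl.move_linear(T0,OC,rate=.06);st()
for c in("scene","top"): cv2.imwrite(f"pics/{c}7.png",ctrl.camera(c)["pixels"])
s=cv2.imread("pics/scene7.png");s=(255*(s/255.)**.5).astype('uint8');crop(s,335,85,80,60,10,"s7")
E
```

```text
20.57 [0.426  0.2767 0.253 ] F [-0.22  0.15 -0.01] T [ 0.02  0.01 -0.01] 0.0848 [-0.61  0.19 -0.03  1.87  0.01  1.08  0.91]
22.73 [0.4259 0.2769 0.1333] F [-0.18  0.31 -0.05] T [ 0.04  0.   -0.02] 0.0452 [-0.61  0.34 -0.03  1.99  0.02  0.82  0.91]
```

View pics/s7.png

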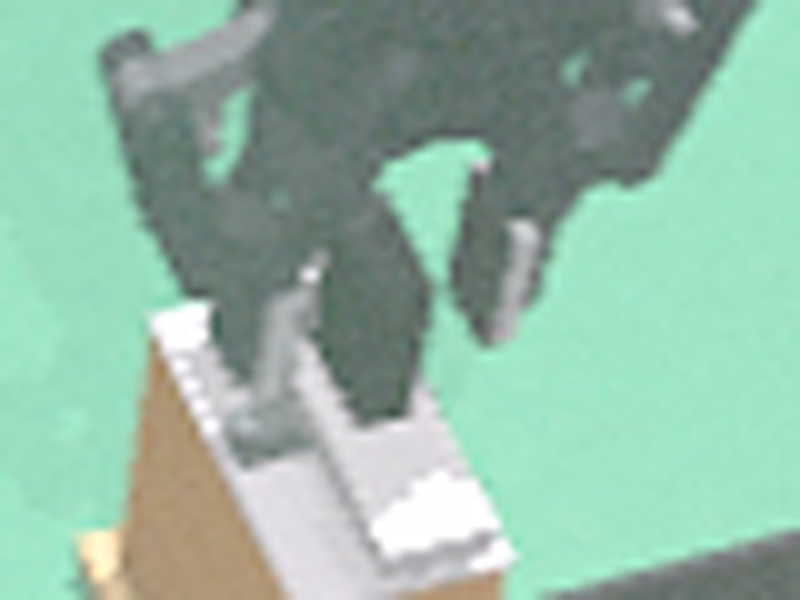

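The tab (380,300) stands between the two fingertips at (255,385) and (490,340), with no contact force. I'll close, lift and push.

```bash
python3 - <<'E'
from plan import *; from workcell import ctrl
ctrl.command_gripper(0.0); st()
ctrl.move_linear(T0+[0,0,.005],OC,rate=.03); st()
ctrl.move_linear(T0+[0,0,.0155],OC,rate=.04); st()
ctrl.move_linear(T0+[0,0,.0155]+CX*.012,OC,rate=.04); st()
ctrl.move_linear(T0+[0,0,.0155]+CX*.036,OC,rate=.05); st()
for c in("scene","top"): cv2.imwrite(f"pics/{c}8.png",ctrl.camera(c)["pixels"])
s=cv2.imread("pics/scene8.png");s=(255*(s/255.)**.5).astype('uint8');crop(s,335,75,120,90,6,"s8")
E
```

```text
23.21 [0.4258 0.2771 0.1333] F [-0.62  2.55  3.08] T [ 0.45  0.09 -0.03] 0.0133 [-0.61  0.34 -0.03  1.99  0.01  0.82  0.91]
23.52 [0.4256 0.277  0.1381] F [ 0.35  4.4  -2.22] T [ 0.96 -0.02  0.01] 0.0128 [-0.61  0.33 -0.03  1.99  0.01  0.83  0.91]
23.94 [0.4257 0.2769 0.1484] F [ 0.85  4.81 -2.91] T [ 1.19 -0.15  0.  ] 0.0129 [-0.61  0.31 -0.03  1.98  0.01  0.85  0.91]
24.39 [0.4378 0.2767 0.1481] F [ 0.49  5.49 -3.31] T [ 1.1  -0.13 -0.02] 0.0131 [-0.6   0.33 -0.03  1.96  0.01  0.86  0.92]
25.02 [0.4617 0.2765 0.148 ] F [ 0.78  5.45 -3.58] T [ 1.13 -0.15 -0.03] 0.0133 [-0.58  0.36 -0.02  1.91  0.01  0.87  0.95]
```

View pics/s8.png

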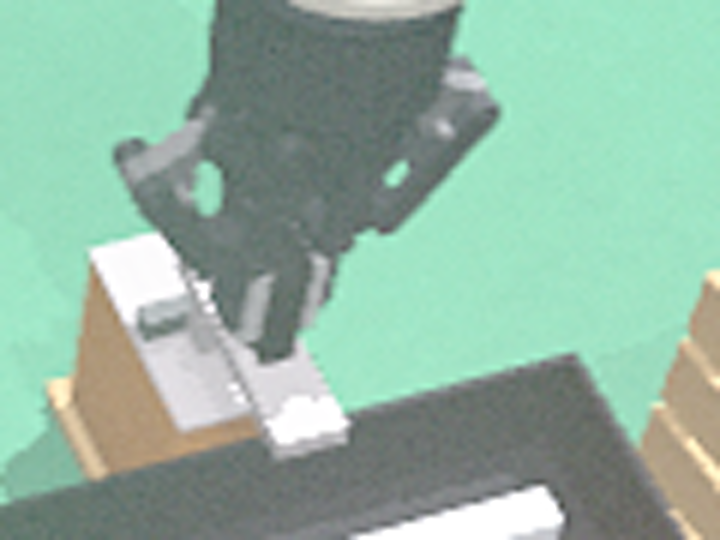

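The catch is past the bump, with its strap tip at (300,430) reaching over the tray's rim. I'll push on to the stop and then lower.

```bash
python3 - <<'E'
from plan import *; from workcell import ctrl
d=.036
while d<.053:
    d+=.0015; ctrl.move_linear(T0+[0,0,.0155]+CX*d,OC,rate=.03); ob=ctrl.get_obs()
    print(round(d,4),ob["ee_pos"].round(4),ob["wrist_force"].round(1))
    if ob["wrist_force"][0]<-7: break
h=.0155
while h>-.003:
    h-=.0025; ctrl.move_linear(T0+[0,0,h]+CX*d,OC,rate=.03); ob=ctrl.get_obs()
    print("h",round(h,4),ob["ee_pos"].round(4),ob["wrist_force"].round(1))
    if ob["wrist_force"][2]>4 : break
st()
for c in("scene","top"): cv2.imwrite(f"pics/{c}9.png",ctrl.camera(c)["pixels"])
s=cv2.imread("pics/scene9.png");s=(255*(s/255.)**.5).astype('uint8');crop(s,335,75,120,90,6,"s9")
print(d,h)
E
```

```text
0.0375 [0.4631 0.2765 0.148 ] [ 0.4  5.5 -2.5]
0.039 [0.4646 0.2764 0.1481] [ 1.1  5.6 -4.5]
0.0405 [0.4661 0.2764 0.148 ] [ 0.8  4.8 -4. ]
0.042 [0.4676 0.2764 0.148 ] [ 0.9  5.2 -3.4]
0.0435 [0.4691 0.2764 0.148 ] [ 1.   4.6 -4.1]
0.045 [0.4694 0.2764 0.1476] [-6.1  5.6 -3.9]
0.0465 [0.4697 0.2764 0.1472] [-13.3   4.1  -2.9]
h 0.013 [0.4697 0.2764 0.1446] [-12.9   4.5  -3.2]
h 0.0105 [0.4697 0.2764 0.1421] [-13.2   5.4  -3.4]
h 0.008 [0.4697 0.2764 0.1396] [-13.4   5.4  -3.1]
h 0.0055 [0.4697 0.2763 0.1371] [-13.2   4.7  -3.5]
h 0.003 [0.4697 0.2764 0.1346] [-13.4   5.7  -2.7]
h 0.0005 [0.4695 0.2766 0.1333] [-22.5   2.   17.5]
28.38 [0.4695 0.2766 0.1333] F [-22.52   1.99  17.45] T [ 0.37  4.38 -0.16] 0.0134 [-0.57  0.4  -0.02  1.9   0.01  0.85  0.96]
0.04650000000000001 0.0004999999999999978
```

View pics/s9.png

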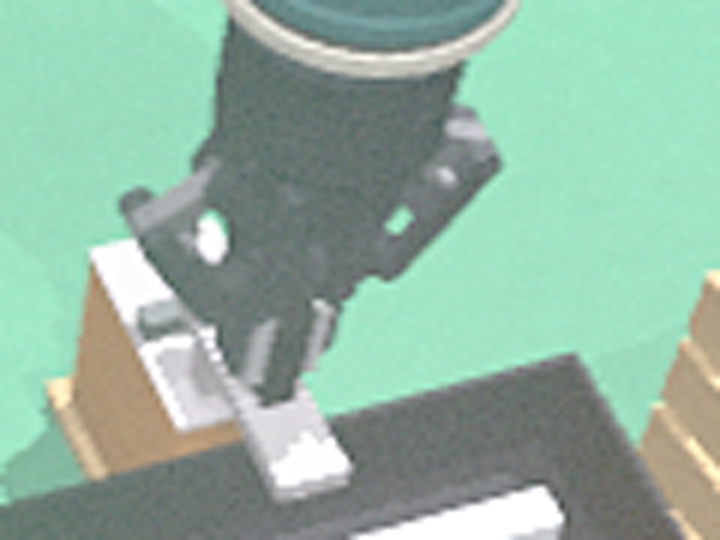

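```bash
python3 - <<'E'
from plan import *; from workcell import ctrl
ctrl.move_linear(T0+[0,0,.001]+CX*.0455,OC,rate=.03); st()
ctrl.command_gripper(.045); st()
ctrl.move_linear(T0+[0,0,.06]+CX*.044,OC,rate=.1)
ctrl.move_linear(T0+[0,0,.06]+CX*-.04,OC,rate=.15)
ctrl.command_gripper(0.0); st()
for c in("scene","top"): cv2.imwrite(f"pics/{c}10.png",ctrl.camera(c)["pixels"])
s=cv2.imread("pics/scene10.png");s=(255*(s/255.)**.5).astype('uint8');crop(s,335,75,120,90,6,"s10")
t=cv2.imread("pics/top10.png");t=(255*(t/255.)**.5).astype('uint8');crop(t,130,235,80,60,8,"t10")
E
```

```text
28.73 [0.4694 0.2765 0.1335] F [-13.47   3.44   6.2 ] T [ 0.75  2.48 -0.06] 0.0136 [-0.57  0.39 -0.02  1.9   0.01  0.85  0.96]
29.13 [0.4714 0.276  0.1339] F [0.15 0.24 0.77] T [ 0.01 -0.01  0.01] 0.0452 [-0.57  0.39 -0.02  1.9   0.01  0.85  0.96]
31.08 [0.3858 0.2772 0.1929] F [-0.27 -0.13  0.58] T [ 0.04 -0.   -0.02] 0.0001 [-0.64  0.2  -0.05  2.01  0.01  0.93  0.86]
```

View pics/s10.png

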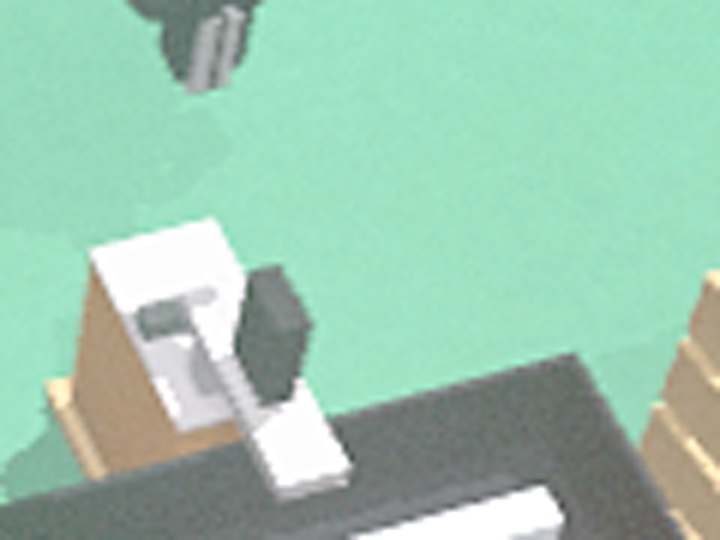

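View pics/t10.png

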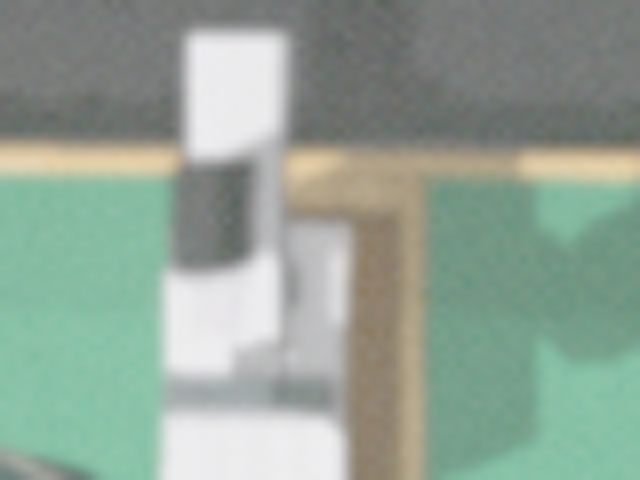

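The strap lies over the rim and down, with its tip at (310,480). To confirm it is at the stop, I'll push the tab lightly from behind with closed fingers.

```bash
python3 - <<'E'
from plan import *; from workcell import ctrl
z=[0,0,.010]
ctrl.move_linear(T0+z+CX*-.04,OC,rate=.12)
ctrl.move_linear(T0+z+CX*.010,OC,rate=.08);st()
d=.010
while d<.028:
    d+=.001; ctrl.move_linear(T0+z+CX*d,OC,rate=.03); ob=ctrl.get_obs()
    print(round(d,4),ob["ee_pos"].round(4),ob["wrist_force"].round(1))
    if ob["wrist_force"][0]<-10: break
ctrl.move_linear(T0+z+CX*-.03,OC,rate=.1)
ctrl.move_linear(T0+[0,0,.15]+CX*-.06,OC,rate=.2); st()
for c in("scene","top"): cv2.imwrite(f"pics/{c}11.png",ctrl.camera(c)["pixels"])
s=cv2.imread("pics/scene11.png");s=(255*(s/255.)**.5).astype('uint8');crop(s,335,75,120,90,6,"s11")
E
```

```text
32.52 [0.4354 0.2767 0.1428] F [-1.34 -0.65  0.7 ] T [ 0.02 -0.05  0.04] -0.0 [-0.6   0.33 -0.04  1.96  0.02  0.84  0.92]
0.011 [0.4365 0.2768 0.1431] [ 0.8  0.1 -0.1]
0.012 [0.4377 0.2767 0.143 ] [-0.   0.2 -0.7]
0.013 [0.4388 0.2766 0.143 ] [ 0.3  0.7 -0.3]
0.014 [0.4398 0.2766 0.143 ] [-0.6 -1.   0.5]
0.015 [0.4408 0.2766 0.143 ] [-0.2 -0.3 -1.1]
0.016 [0.4417 0.2766 0.143 ] [ 0.4  0.4 -0.7]
0.017 [0.442  0.2767 0.1429] [-5.5 -0.7  3.3]
0.018 [0.4421 0.2767 0.1428] [-13.   -1.1   9.2]
36.02 [0.3657 0.2771 0.282 ] F [-0.33 -0.19 -0.91] T [0.03 0.03 0.03] -0.0001 [-0.65  0.07 -0.06  1.94  0.    1.13  0.84]
```

View pics/s11.png

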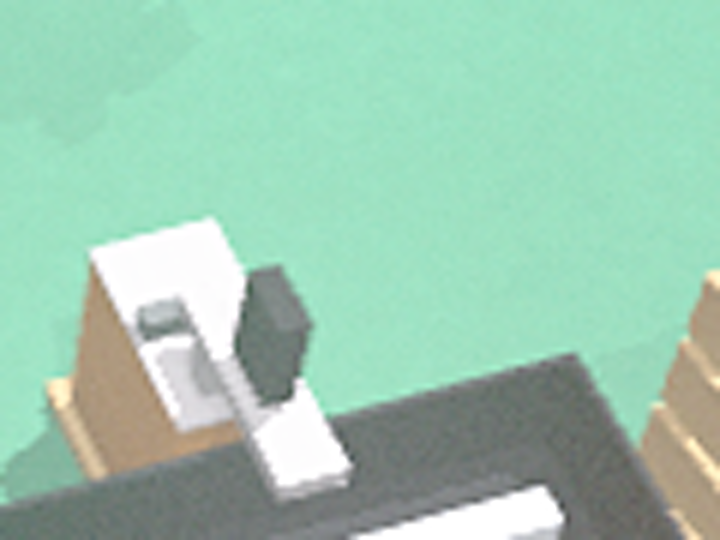

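View pics/scene11.png

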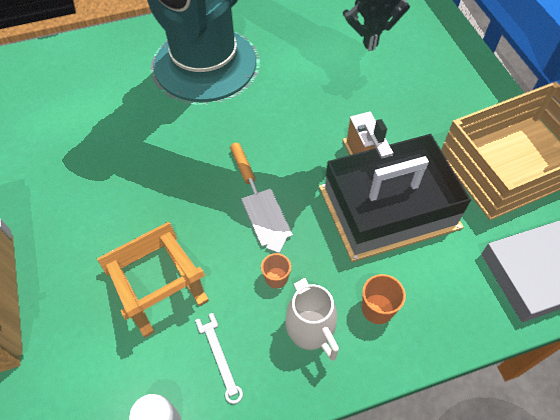

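View pics/top11.png

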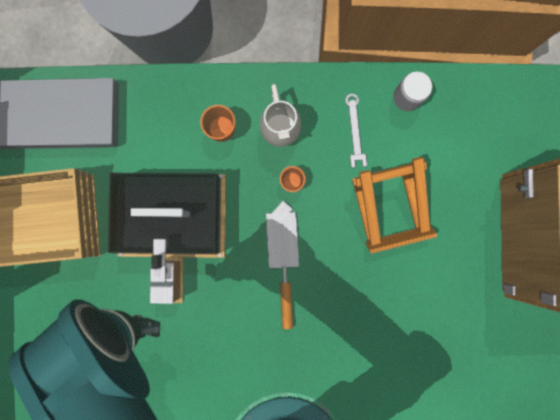

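The tab stopped dead: the force went from 0 to -13 N over 0.4 mm of travel, and the picture before and after is the same. Nothing else has moved.

```bash
python3 - <<'E'
from workcell import ctrl
print(ctrl.hand_in(), ctrl.get_obs()["clock"])
E
```

```text
the job is handed in; nothing more can be done
the job is handed in; nothing more can be done
```

The seed tray is seated level in the four sockets, and the catch is pushed home over its rim and let down. I handed the job in at about 36 s of the 59 s allowed; no verdict is reported.

**Tray:** I lifted it off the rack by its handle, levelled it, and lowered it in 2 mm steps until it met the base. Contact came with the tool tip at 129 mm, where full seating should be. On contact the force was slightly one-sided (about 14 N); I eased that off before releasing. The pictures afterwards show the tray flush all round.

**Catch:** I lifted it 15 mm, slid it until the push force rose sharply, and let it down to its starting height. A light push from behind with closed fingers met a hard stop at about 13 N, so it is fully home.

**Bystanders:** The last pictures from both cameras show everything else where it was, and the gripper clear.

**Disagreements:**
- **Heights:** camera heights came out 1 to 3.5 mm above the stated ones, for example 153.5 mm against 150 mm for the tab. I went by contact force there.
- **Catch travel:** it measured about 43.7 mm against the stated 45 mm. I put this down to slight give in the grip, since both pushes ended at a hard stop.

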